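# Jack up the field charger and hold it for its feet

### The arm

A 6-joint arm with a two-finger parallel gripper is mounted at the origin on the work surface. World frame = base frame: x ahead of the robot, y to its left, z up, the work surface at z = 0. Lengths are in mm, angles in rad, forces in N, time in s.
With the tool pointing down it reaches from about 300 to 775 mm from the base axis. Payload 14.6 kg.
Tool frame: the origin (TCP) lies midway between the tips of the shut fingers; the grasp point (between the pads) lies grasp_offset behind it (grasp_offset is the distance from the TCP to the grasp point, in mm); z points along the fingers, y is the line along which they close (so a half turn about z gives the same grasp; the last joint's range is limited). The gripper opens to 94 mm and grips with 3 to 60 N. Pads are 16 mm wide; open, the fingers measure 119 mm over their backs; the gripper's body (75 mm by 177 mm) begins 78 mm behind the grasp point.
Start: joints at [-1.329, 0.3, 1.521, -0, 1.321, -0.067], TCP at [167.147, -523.976, 205.446] pointing down, gripper open.
Joint ranges: [-3.03, 3.03], [-0.79, 2.21], [0.23, 2.52], [-1.04, 4.18], [0, 3.07], [-2.55, 2.55]. Speed limits (rad/s): [2.22, 2.22, 2.57, 3.14, 3.14, 3.14].

### API

Orientations are given as [roll, pitch, yaw] about the fixed x, y, z axes, in that order (R = Rz(yaw) Ry(pitch) Rx(roll)).
In Python, from cell import * gives the robot as it stands. The module is installed in compiled form; this text tells all that it offers.
- The arm moves only by the shell command python3 -m jog 'ROWS' [FORCE]. ROWS is JSON, a list of rows, each a list of 3 entries, a list of its own where there are three numbers: the finger opening in mm, from 0 to 94, then the shift along the tool's x, y, z in units of 50 mm (1.0 is 50 mm), then the turn about the tool's z in units of 180 degrees (1.0 is 180 degrees). In form: [[fingers, [dx, dy, dz], twist], ...]. A call has 1 to 20 rows; each row shifts and turns the commanded pose from where the row before left it, along the tool's axes as they then stand; what a row does not reach is not made up. A row lasts 1/10 s, in which the tool goes at most 50 mm and 8.59 degrees, less where a joint would pass 70% of its speed; a pose out of reach is approached as far as the arm can. A call with a number of a shift or a turn outside -1 to 1 is refused whole. A call with a gripper value outside its range is refused whole. The fingers move at their own pace and stop on an object; FORCE is the grip in N (left out, the last holds). Time passes only in rows, so rows that do not move let the fingers close. It gives the time, the measured TCP pose, the force, the opening and the grip force at its end, in the units of the state.
- read_state(): the state, without advancing time (a new reading comes with each control period).
- camera(name): name is "scene" or "top" or "wrist"; returns the picture (480x640x3 uint8, red, green, blue); there is no depth.
- calibration(name): a dict with "mtx" (3x3 intrinsics, pixels), "distortion" ([k1, k2, p1, p2, k3] as OpenCV has them; the pictures are not rectified), "cam_to_world" (4x4, takes a point from camera to world coordinates); the wrist camera has in their place "hand_eye" (4x4, takes a point from camera to tool coordinates, whose origin is the TCP and whose axes are the flange's). Camera axes: x right, y down, z forward; pixel columns grow to the right and rows downward; lengths in mm; the calibration is good to about 2 mm. A picture is of the moment at which its call begins: read the wrist's pose just before it. calibration takes no time and is no camera call.
- sign_off(): hands the job in; it is judged then, once.
Trained networks look in the newest picture that a camera, given by its name, has taken for a name from the list of things; names that differ only in an ending like _2 or _b are one class to them, and where a whole thing is asked for, a point or a joint stands for the part that bears it (a point fixed in the world has none). Each returns a list of dicts, best first, with "conf" (0 to 1); they miss things now and then, are a little off and sometimes report something else, mostly with a low value. They report only what shows in the picture. A call takes as long as a camera call.
- regions_of(camera, query): "pixels" (480x640 bool, what is visible of it) and "rect" ([centre column, centre row, width, height] in pixels, round what is visible of it).
The state is a dict: "clock": time; "joints": joint angles; "qd": joint speeds; "effort": joint torques, N m; "eef_pos": TCP position; "eef_rot": TCP orientation; "wrist_force": force on the tool from outside, world axes, zero at the start; "moment": the same for the moment, N m; "finger_gap": finger opening in mm; "finger_force": force on a finger pad.
Only numpy, scipy, OpenCV 4.12 (cv2) and the standard library are available. Lean on these libraries where they do the work, as an engineer would, in place of code of your own. Each camera call takes 0.05 s, during which the arm holds its last target. There are 200 camera calls.

### The job

The battery charger has lost two rubber feet and lies down on the bare rail below its yellow lift lug. Set the red jack flat on the table with its saddle centred under the rubber pad of that lug, let go of it, and pump its handle, letting it spring up between strokes, until the loose 25 mm feet would slip under the bare rail with no more than about 15 mm to spare. Finish holding: the robot still presses the handle down at the bottom of its stroke and the jack alone carries the charger; never push the charger itself, and leave the loose feet, tape roll and battery pack alone.

Things in the scene. Friction and masses are not known exactly. Their poses are not given: they have to be found in the camera images.
- charger: Grey charger on a steel skid, 270 x 290 mm, 200 mm tall (carry handles 230), 7 to 11 kg, hinged to the table: it tilts about its y axis through its origin (on the table, below the two feet still fitted). x points from the bare side to the footed side, y along the rails, z up when level; starts 0.092 rad nose-down. Bare rail: x -270 to -234. Yellow lug: x -326 to -266, y -23 to 23, z 72 to 82 mm.
- lift_pad (a point): Centre of the underside of the rubber lift pad, a 26 mm disc 4 mm thick under the yellow lug, 30 mm out from the outer face of the bare rail. About 40 mm above the table at the start, 68 mm when level; it also travels about 6 mm horizontally towards the charger as that side rises. Axes as the charger's.
- bare_rail (a point): Middle of the lower outer edge of the bare rail: its height is the free height under the rail (0 at the start; a foot is 25 mm tall).
- jack: Red and steel ratchet hand jack, loose, 0.95 kg. Origin under the post's axis, on the underside; x along the toe, z up. Base plate x -85 to 80, y -35 to 35, 6 mm thick. Post 34 (x) x 30 (y) mm, top z 172 mm: grip it across y near the top (sides are free above z 125; a 36 mm wide pivot housing is on its -x side below). A toothed bar stands on its +x face, x 18 to 26, 26 mm wide, top z 145 mm.
- saddle: Saddle, a 40 mm disc on the jack's toe; origin at the centre of its top face, 62 mm from the post's axis along the jack's x, 28 mm above the base plate's underside at the start (toe fully down). The toe ends 20 mm beyond it. It rides up with the toe, at most 66 mm; the ratchet keeps what whole teeth (14 mm) have lifted.
- jack_handle (a joint): Pump handle, rad: 0 = up at rest (34 degrees above level), 0.88 = fully down (16 degrees below). Axis along the jack's y at x -34, z 100 mm in its frame; points to -x. A spring (2 to 3 N at the grip) lifts it when let go. A stroke from 0 past 0.8 lifts the saddle one tooth (14 mm) for good, plus 4 to 8 mm lost again as the handle comes up; shorter may gain nothing. Loaded: 10 to 20 N at the grip.
- handle_grip (a point): Middle of the black grip of the pump handle, 130 mm from the hinge axis, on its centre line. The grip is 94 mm long, 32 mm wide (along the jack's y) and 18 mm thick; the handle ends 175 mm from the axis. This point is about 173 mm above the table at rest, 64 mm fully down. Axes: the jack's, turned with the joint.
- foot_a: Loose rubber foot, black disc 42 mm across, 25 mm tall; origin at the centre of its underside. Leave it alone.
- foot_b: The second loose rubber foot, the same. Leave it alone.
- tape_roll: Grey roll of tape lying flat, 96 mm across, 48 mm tall; origin at the centre of its underside. Leave it alone.
- battery: Blue twin battery pack with black bands and yellow plugs, 70 x 146 x 105 mm (x, y, z); origin at the centre of its underside. Leave it alone.

How it is judged:
By the outcome, as a careful person would: the job done as asked, in the order asked, and still so for the second after the job is handed in, while the arm keeps its last pose, push and grip.
It also fails if it takes over 54 s, if anything falls off the work surface, if the arm or the gripper's body presses on something with over 40 N, if the wrist force passes 120 N, or if a joint passes its speed limit or range.

## Working session

There is one attempt and no reset: what is moved stays moved. The work goes in short steps, Python scripts to look and compute and a shell command to move; the robot and the scene stay as the last step left them, time stands still between calls to the robot, and variables do not carry over. Pictures are saved under pics/ and viewed, at most 10 in all, crops included, and the job is handed in when it is done.

```bash
mkdir -p pics; python3 - <<'E'
from cell import *
import cv2,numpy as np
s=read_state();print({k:np.round(v,3).tolist() for k,v in s.items()})
for c in ("scene","top"):
    im=camera(c);cv2.imwrite(f"pics/{c}0.png",im[:,:,::-1])
    k=calibration(c);print(c,np.round(k["mtx"],1).tolist(),np.round(k["distortion"],3),np.round(k["cam_to_world"],3).tolist())
    for q in ("jack","saddle","jack_handle","charger","lift_pad","tape_roll","battery","foot_a"):
        for r in regions_of(c,q)[:2]: print(c,q,round(r["conf"],2),np.round(r["rect"],1))
print(calibration("wrist"))
E
```

```text
{'clock': 0.0, 'joints': [-1.329, 0.3, 1.522, 0.0, 1.321, -0.067], 'qd': [-0.001, 0.001, 0.0, -0.002, -0.0, -0.001], 'effort': [-0.001, -53.181, -35.273, 0.071, 0.024, -0.0], 'eef_pos': [167.071, -523.708, 204.881], 'eef_rot': [-3.14, -0.0, 0.309], 'wrist_force': [-0.2, -0.48, -0.044], 'moment': [0.003, 0.032, -0.025], 'finger_force': 0.0, 'finger_gap': 94.133}
scene [[591.6, 0.0, 328.3], [0.0, 591.6, 236.8], [0.0, 0.0, 1.0]] [-0.13  0.    0.    0.    0.  ] [[-0.531, 0.552, -0.643, 1468.113], [0.847, 0.355, -0.395, 553.584], [0.01, -0.754, -0.656, 1025.743], [0.0, 0.0, 0.0, 1.0]]
scene jack 0.92 [477.8 284.1 106.8  87.5]
scene jack 0.51 [504.1 285.4  57.1  17. ]
scene saddle 0.62 [443.5 268.8  23.   40.9]
scene saddle 0.61 [478.  285.4 110.   85.5]
scene jack_handle 0.73 [503.7 283.3  59.4  21.8]
scene charger 0.65 [238.8 211.1 141.1 138.6]
scene lift_pad 0.9 [241.4 214.1 139.6 141.6]
scene tape_roll 0.92 [366.1 218.6  38.9  36.1]
scene battery 0.94 [381.6 340.5  79.9  75.8]
scene foot_a 0.83 [270.  311.9  17.7  20.8]
scene foot_a 0.77 [318.4 328.4  18.8  19.6]
top [[532.4, 0.0, 324.
[... 541 characters left out ...]
65.7  35.1]
top foot_a 0.72 [293.6 174.1  19.   19.1]
top foot_a 0.57 [340.1 165.8  15.   14.1]
{'mtx': array([[357.47895264,   0.        , 324.39464921],
       [  0.        , 357.47895264, 241.9244262 ],
       [  0.        ,   0.        ,   1.        ]]), 'distortion': array([-0.06432161,  0.        ,  0.        ,  0.        ,  0.        ]), 'hand_eye': array([[ 5.88056280e-04, -9.68389587e-01, -2.49441902e-01,
         7.15974301e+01],
       [ 9.99999824e-01,  5.90035278e-04,  6.68378398e-05,
        -1.39206533e-01],
       [ 8.24544540e-05, -2.49441897e-01,  9.68389763e-01,
        -1.78873510e+02],
       [ 0.00000000e+00,  0.00000000e+00,  0.00000000e+00,
         1.00000000e+00]])}
```

```bash
python3 - <<'E'
import cv2
a=cv2.imread("pics/scene0.png")[100:420,140:560];cv2.imwrite("pics/s0c.png",cv2.resize(a,(787,600),interpolation=cv2.INTER_CUBIC))
a=cv2.imread("pics/top0.png")[120:360,100:500];cv2.imwrite("pics/t0c.png",cv2.resize(a,(800,480),interpolation=cv2.INTER_CUBIC))
E
```

```text
(no output)
```

View pics/s0c.png

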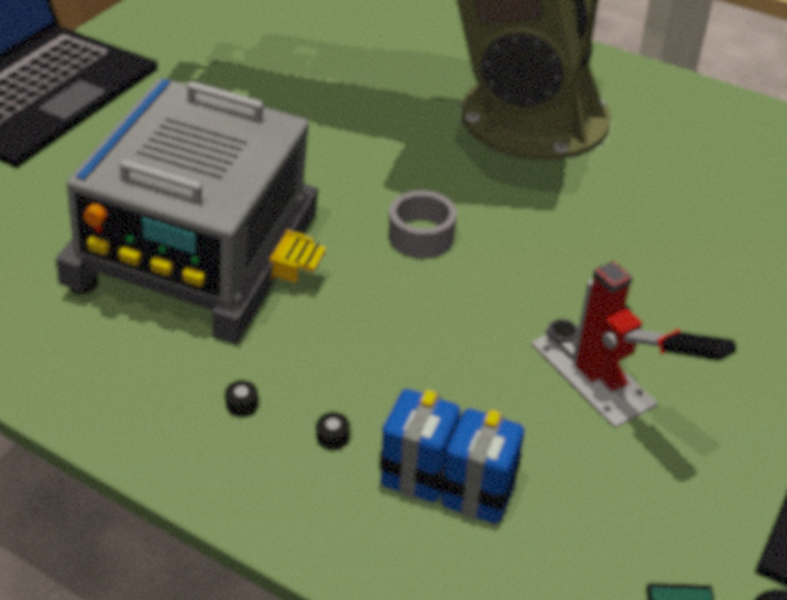

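View pics/t0c.png

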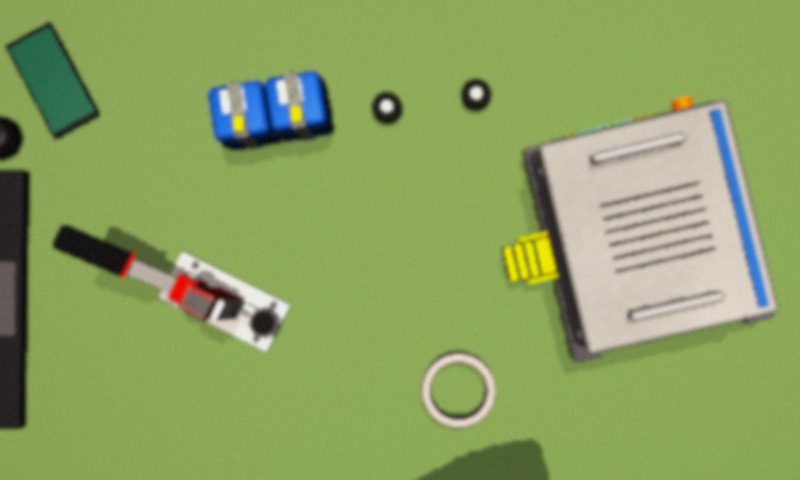

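Top view: post top at pixel ≈(198,271), saddle ≈(232,281), lug ≈(363,249), bare rail outer edge running from (363,195) to (387,297). The scene view agrees. Next I get rough poses.

```bash
cat > h.py <<'E'
from cell import *
import cv2,numpy as np
from scipy.spatial.transform import Rotation as Ro
from scipy.optimize import least_squares
def cam(c,s=None):
    k=calibration(c)
    if c=="wrist":
        T=np.eye(4);T[:3,:3]=Ro.from_euler("xyz",s["eef_rot"]).as_matrix();T[:3,3]=s["eef_pos"]
        M=T@k["hand_eye"]
    else: M=k["cam_to_world"]
    return k["mtx"],k["distortion"],M
def ray(c,uv,z,s=None):
    K,d,M=cam(c,s);p=cv2.undistortPoints(np.array(uv,float).reshape(-1,1,2),K,d)[:,0]
    v=np.c_[p,np.ones(len(p))]@M[:3,:3].T;o=M[:3,3]
    return o+v*((z-o[2])/v[:,2])[:,None]
def proj(c,P,s=None):
    K,d,M=cam(c,s);I=np.linalg.inv(M)
    return cv2.projectPoints(np.array(P,float).reshape(-1,1,3),cv2.Rodrigues(I[:3,:3])[0],I[:3,3],K,d)[0][:,0]
def jackP(p,L): # pose x,y,yaw ; local points
    return np.array(L,float)@Ro.from_euler("z",p[2]).as_matrix().T+[p[0],p[1],0]
def chP(p,L,t=0.092):
    L=np.array(L,float);c,s=np.cos(t),np.sin(t)
    Q=np.c_[L[:,0]*c-L[:,2]*s,L[:,1],L[:,2]*c+L[:,0]*s]
    return jackP(p,Q)
E
python3 - <<'E'
from h import *
t=lambda x,y:(100+x/2,120+y/2)
pt=ray("top",[t(197,303)],172)[0];sa=ray("top",[t(264,322)],28)[0]
he=ray("top",[t(60,237)],195)[0]
print(pt,sa,he,np.linalg.norm((sa-pt)[:2]),np.degrees(np.arctan2(*(sa-pt)[[1,0]])),np.degrees(np.arctan2(*(sa-he)[[1,0]])))
print("base corners",ray("top",[t(182,252),t(290,300),t(270,351)],6))
print("lug tip", ray("top",[t(505,248),t(511,283)],52))
print("rail ", ray("top",[t(527,150),t(575,355)],40))
print("batt,feet,tape",ray("top",[t(270,110),t(387,107),t(476,94),t(458,390)],20))
E
```

```text
[488.11249794 304.85109895 172.        ] [462.15151206 249.81216041  28.        ] [567.0018476  462.95169153 195.        ] 60.854396260073344 -115.25250125245095 -116.19408806732858
base corners [[557.18080732 365.86895949   6.        ]
 [491.27949039 218.54059718   6.        ]
 [422.57236839 245.47038848   6.        ]]
lug tip [[557.92697181 -70.92877738  52.        ]
 [511.96099739 -78.41159155  52.        ]]
rail  [[ 688.92832685 -101.88763992   40.        ]
 [ 416.88901582 -162.55030029   40.        ]]
batt,feet,tape [[748.5174229  244.30478495  20.        ]
 [751.51249396  85.63150414  20.        ]
 [768.50674668 -34.98123742  20.        ]
 [370.18163727  -8.25141083  20.        ]]
```

```bash
python3 -m jog '[[94,[0,0,-0.35],-0.0433],[94,[0,0,-0.35],-0.0433],[94,[0,0,-0.35],-0.0433],[94,[0,0,-0.35],-0.0433],[94,[0,0,-0.35],-0.0433],[94,[0,0,-0.35],-0.0433]]' && python3 -m jog '[[94,[0.76,0.16,0],0],[94,[0.76,0.16,0],0],[94,[0.76,0.16,0],0],[94,[0.76,0.16,0],0],[94,[0.76,0.16,0],0],[94,[0.76,0.16,0],0],[94,[0.76,0.16,0],0],[94,[0.76,0.16,0],0],[94,[0.76,0.16,0],0],[94,[0.76,0.16,0],0],[94,[0.76,0.16,0],0],[94,[0.76,0.16,0],0],[94,[0.76,0.16,0],0],[94,[0.76,0.16,0],0],[94,[0.76,0.16,0],0],[94,[0,0,0],0],[94,[0,0,0],0]]'
python3 - <<'E'
from h import *
import pickle
s=read_state();im=camera("wrist");pickle.dump(s,open("w1.pkl","wb"))
print(s["joints"],s["eef_pos"],s["eef_rot"])
cv2.imwrite("pics/w1.png",im[:,:,::-1])
E
```

```text
clock: 1.5
eef_pos: [167.1, -523.9, 311.2]
eef_rot: [-3.142, 0.0, 1.131]
wrist_force: [-0.2, -0.3, 0.3]
finger_gap: 94.1
finger_force: 0.0
clock: 3.2
eef_pos: [521.2, -61.1, 310.2]
eef_rot: [-3.141, 0.0, 1.126]
wrist_force: [-0.0, -0.3, -1.0]
finger_gap: 93.9
finger_force: 0.0
[-1.86352533e-01  1.84925457e-01  1.42272785e+00 -1.74144785e-04
  1.53450643e+00  2.58052992e-01] [521.24272113 -61.07824496 310.17043064] [-3.14108875e+00  3.12985719e-04  1.12639725e+00]
```

View pics/w1.png

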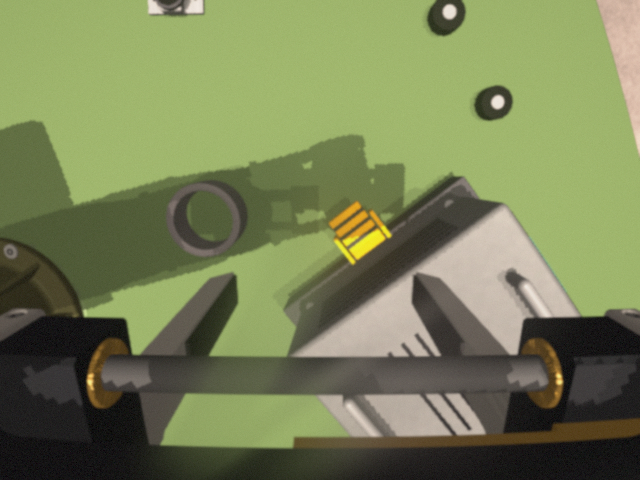

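The wrist view shows the lug around (360,232) and the bare rail top edge from (288,312) to (462,180). I zoom in to pick corners.

```bash
python3 - <<'E'
from h import *
a=cv2.imread("pics/w1.png")[170:320,280:480];cv2.imwrite("pics/w1c.png",cv2.resize(a,(800,600),interpolation=cv2.INTER_CUBIC))
E
```

```text
(no output)
```

View pics/w1c.png

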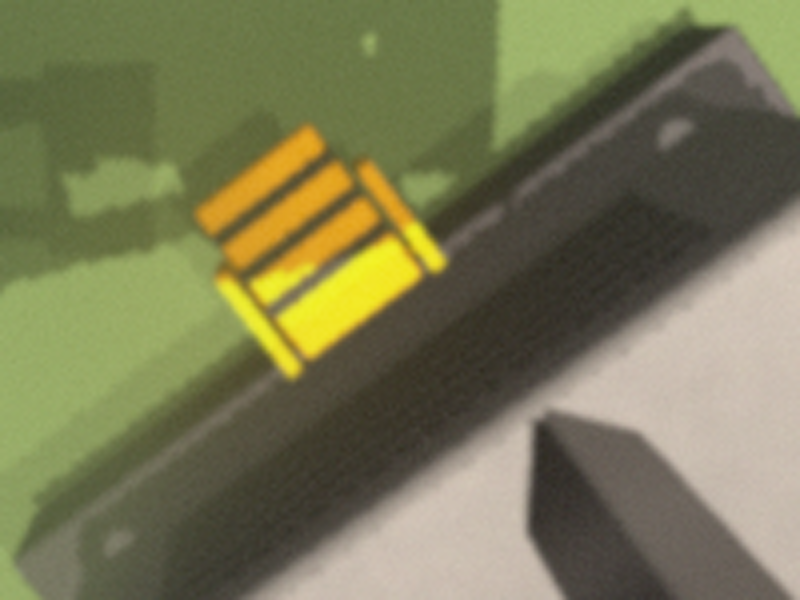

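Lug tip corners are at crop (195,215) and (315,122), and rail top corners are near (20,555) and (732,30). I fit the charger pose from these.

```bash
python3 - <<'E'
from h import *
import pickle
s=pickle.load(open("w1.pkl","rb"))
uv=np.array([(195,215),(315,122),(305,362),(425,275),(20,555),(732,30)],float)/4+[280,170]
L=lambda z:[(-326,-23,82),(-326,23,82),(-266,-23,82),(-266,23,82),(-270,-145,z),(-270,145,z)]
f=lambda p:(proj("wrist",chP(p,L(p[3])),s)-uv).ravel()
r=least_squares(f,[600,-370,-1.35,60]);print(r.x,np.degrees(r.x[2]),r.fun.round(1))
g=lambda p:f(p)[:4].tolist()+f(p)[8:].tolist()
r2=least_squares(g,r.x);print(r2.x,np.round(r2.fun,1))
print("pad",chP(r.x,[(-300,0,68)]),chP(r2.x,[(-300,0,68)]))
pt=r.x;print("pred top",proj("top",chP(pt,L(pt[3]))).round(1).tolist())
print("pred scene",proj("scene",chP(pt,L(pt[3]))).round(1).tolist())
E
```

```text
[ 612.08540672 -397.79248722   -1.35330096   65.60108644] -77.53843353050199 [-0.1 -0.2 -0.5  0.5  1.3  0.5  0.9  0.6 -1.5 -0.5 -0.3 -0.9]
[ 613.00838869 -398.41747458   -1.35194087   64.63860364] [ 0.5  0.2  0.1  0.9 -0.7 -0.3  0.  -0.7]
pad [[546.27572614 -99.99900937  40.15134485]] [[ 546.79374163 -100.71377957   40.15134485]]
pred top [[355.5, 259.2], [351.6, 242.1], [377.9, 254.1], [373.9, 237.0], [386.8, 299.7], [362.1, 193.0]]
pred scene [[312.3, 231.1], [305.7, 242.4], [290.4, 224.2], [283.4, 235.3], [308.6, 202.2], [264.7, 272.4]]
```

```bash
python3 -m jog '[[94,[0.625,-0.367,0],0],[94,[0.625,-0.367,0],0],[94,[0.625,-0.367,0],0],[94,[0.625,-0.367,0],0],[94,[0.625,-0.367,0],0],[94,[0.625,-0.367,0],0],[94,[0.625,-0.367,0],0],[94,[0.625,-0.367,0],0],[94,[0.625,-0.367,0],0],[94,[0.625,-0.367,0],0],[94,[0,0,0],0],[94,[0,0,0],0]]'
python3 - <<'E'
from h import *
import pickle
s=read_state();im=camera("wrist");pickle.dump(s,open("w2.pkl","wb"))
print(s["joints"],s["eef_pos"],s["eef_rot"])
cv2.imwrite("pics/w2.png",im[:,:,::-1])
E
```

```text
clock: 4.45
eef_pos: [490.5, 298.9, 310.5]
eef_rot: [3.141, 0.0, 1.125]
wrist_force: [0.8, 0.2, 0.1]
finger_gap: 94.2
finger_force: 0.0
[ 4.83608920e-01  3.01987832e-01  1.27817284e+00 -2.29135540e-04
  1.56148546e+00  9.29568140e-01] [490.52001043 298.89514931 310.48006018] [3.14144103e+00 1.79913598e-04 1.12483923e+00]
```

View pics/w2.png

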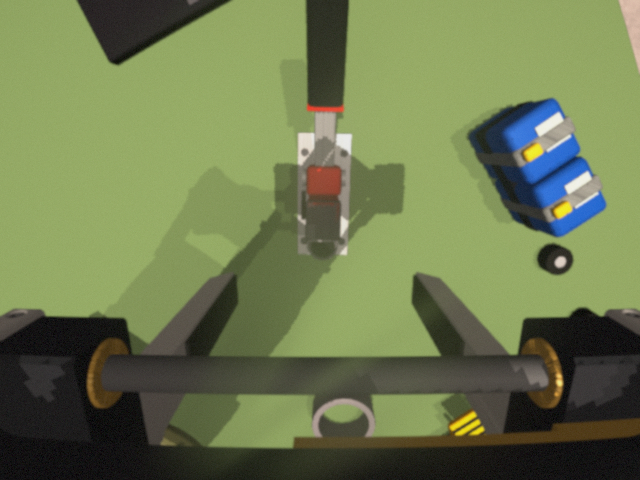

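Base plate corners are at about (298,133), (352,134), (349,254) and (299,254), with the saddle at (322,247) and the post top around (323,220). I fit the jack pose.

```bash
python3 - <<'E'
from h import *
import pickle
s=pickle.load(open("w2.pkl","rb"))
L=[(-85,-35,6),(-85,35,6),(80,35,6),(80,-35,6),(62,0,28)]
uv=np.array([(298,133),(352,134),(349,254),(299,254),(322,247)],float)
f=lambda p:(proj("wrist",jackP(p,L),s)-uv).ravel()
r=least_squares(f,[488,305,-2.02]);print(r.x,np.degrees(r.x[2]),r.fun.round(1))
P=jackP(r.x,[(17,-15,172),(17,15,172),(-17,15,172),(-17,-15,172)])
print("post pred",proj("wrist",P,s).round(1).tolist(),proj("top",P).mean(0))
im=cv2.imread("pics/w2.png").astype(int);print(im[214,290:356:2].sum(1)//3);print(im[225,290:356:2].sum(1)//3)
psi=s["eef_rot"][2];d=r.x[:2]-s["eef_pos"][:2]
print("dx,dy units",d@[np.cos(psi),np.sin(psi)]/50,d@[np.sin(psi),-np.cos(psi)]/50,"yaw err deg",np.degrees(r.x[2]+np.pi-psi))
E
```

```text
[493.29989796 307.34401558  -2.02909223] -116.25842129262692 [ 0.  -0.3 -0.2 -0.5 -0.8  1.  -0.5  0.4  1.5 -0.5]
post pred [[307.1, 240.0], [339.9, 240.4], [340.8, 203.5], [307.2, 203.0]] [197.48295871 269.34478594]
[ 90  86  99 110 136 119  74  65  72  73  74  76  75  76  76  74  74  71
  74  76  74  75  74  75  75  98 139 138 139 128  95  97 104]
[ 83  83  81  85 105 107 113 116  86  81  84  82  84  77  76  75  74  76
  73  76  72  74  73  77  74 152 222 223 217 151  97  97  94]
dx,dy units 0.17643155855850495 -0.022723370652581495 yaw err deg -0.706961922243928
```

```bash
python3 -m jog '[[94,[0.14,-0.02,0],0.004],[94,[0,0,0.5],0],[94,[0,0,0.6],0],[94,[0,0,0.6],0],[94,[0,0,0.6],0],[94,[0,0,0.6],0],[94,[0,0,0.4],0],[94,[0,0,0.25],0],[94,[0,0,0],0],[20,[0,0,0],0],[20,[0,0,0],0],[20,[0,0,0],0],[20,[0,0,0],0],[20,[0,0,0],0],[20,[0,0,0],0],[20,[0,0,0],0]]' 40; python3 - <<'E'
from h import *
im=camera("scene");camera("top");r=regions_of("top","jack")
print([(x["conf"],x["rect"]) for x in r[:1]])
cv2.imwrite("pics/s2.png",cv2.resize(im[200:360,380:560,::-1],(720,640)))
E
```

```text
clock: 6.1
eef_pos: [492.5, 306.4, 133.0]
eef_rot: [3.142, -0.0, 1.113]
wrist_force: [-0.4, 0.2, -0.2]
finger_gap: 41.2
finger_force: 0.0
[(0.74, [186.3, 264.9, 118.1, 61.9])]
```

```bash
python3 -m jog '[[0,[0,0,0],0],[0,[0,0,0],0],[0,[0,0,0],0],[0,[0,0,0],0],[0,[0,0,0],0],[0,[0,0,-0.1],0],[0,[0,0,-0.1],0],[0,[0,0,0],0]]' 50
```

```text
clock: 7.05
eef_pos: [492.5, 306.4, 143.3]
eef_rot: [3.142, -0.0, 1.112]
wrist_force: [-0.6, 0.6, -9.7]
finger_gap: 29.6
finger_force: 50.0
```

```bash
python3 - <<'E'
from h import *
import pickle
s=read_state();im=camera("wrist");pickle.dump(s,open("w3.pkl","wb"))
cv2.imwrite("pics/w3.png",im[:,:,::-1])
L=[(-85,-35,16),(-85,35,16),(80,35,16),(80,-35,16)]
psi=s["eef_rot"][2]
p=[*(s["eef_pos"][:2]+1.2*np.array([np.cos(psi),np.sin(psi)])),psi-np.pi]
print(proj("wrist",jackP(p,L),s).round(1).tolist())
E
```

```text
[[282.7, 132.6], [367.5, 132.6], [362.3, 316.2], [287.6, 316.1]]
```

View pics/w3.png

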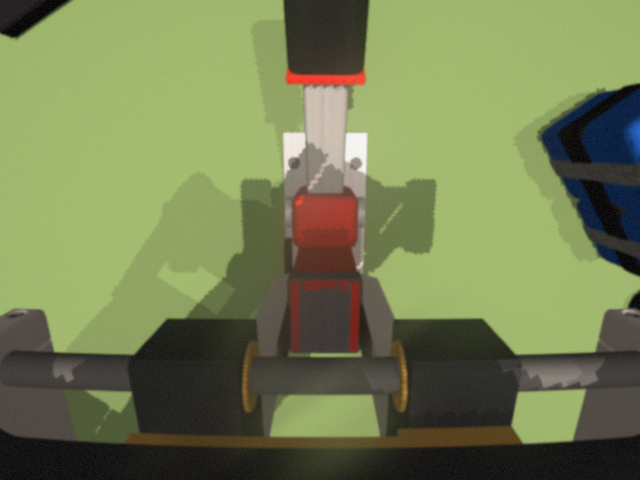

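Observed base corners (284,133) and (367,133) match the prediction within about 1 px, so the wrist measurements can be trusted. Next I carry the jack to a standoff in front of the lug.

```bash
python3 -m jog '[[0,[0,0,0],-0.02],[0,[0,0,0],-0.032],[0,[0,0,0],-0.036],[0,[0,0,0],-0.036],[0,[0,0,0],-0.036],[0,[0,0,0],-0.032],[0,[0,0,0],-0.0235],[0,[-0.3,-0.04,0],0],[0,[-0.6,-0.08,0],0],[0,[-0.7,-0.1,0],0],[0,[-0.7,-0.1,0],0],[0,[-0.7,-0.1,0],0],[0,[-0.7,-0.1,0],0],[0,[-0.7,-0.1,0],0],[0,[-0.5,-0.07,0],0],[0,[-0.3,-0.04,0],0],[0,[0,0,0],0],[0,[0,0,0],0]]'; python3 - <<'E'
from h import *
s=read_state();psi=s["eef_rot"][2];d=np.array([533.5,-42.4])-s["eef_pos"][:2]
print("dx,dy units",d@[np.cos(psi),np.sin(psi)]/50,d@[np.sin(psi),-np.cos(psi)]/50,"yaw err deg",np.degrees(psi-np.pi+1.3533),s["eef_pos"])
E
```

```text
clock: 8.9
eef_pos: [513.2, 44.8, 142.9]
eef_rot: [-3.142, -0.0, 1.789]
wrist_force: [0.1, -0.0, -9.7]
finger_gap: 29.7
finger_force: 50.0
dx,dy units -1.7915813226432116 0.020076322557012673 yaw err deg 0.013726154672994602 [513.16905719  44.84717474 142.89869125]
```

```bash
python3 -m jog '[[0,[0,0.02,0.07],0],[0,[0,0,0.06],0],[0,[-0.15,0,0],0],[0,[-0.25,0,0],0],[0,[-0.3,0,0],0],[0,[-0.3,0,0],0],[0,[-0.3,0,0],0],[0,[-0.25,0,0],0],[0,[-0.16,0,0],0],[0,[-0.08,0,0],0],[0,[0,0,0],0],[0,[0,0,0],0]]'; python3 - <<'E'
from h import *
s=read_state();print(s["eef_pos"],s["eef_rot"])
for c in ("scene","top"):
    im=camera(c);cv2.imwrite(f"pics/{c}3.png",im[:,:,::-1])
a=cv2.imread("pics/scene3.png")[150:300,240:440];cv2.imwrite("pics/s3c.png",cv2.resize(a,(800,600),interpolation=cv2.INTER_CUBIC))
E
```

```text
clock: 10.1
eef_pos: [533.6, -42.2, 136.4]
eef_rot: [-3.141, -0.0, 1.79]
wrist_force: [0.2, 0.9, -9.0]
finger_gap: 29.8
finger_force: 50.0
[533.55516349 -42.16509095 136.39317086] [-3.14144946e+00 -2.39826265e-04  1.78961536e+00]
```

View pics/s3c.png

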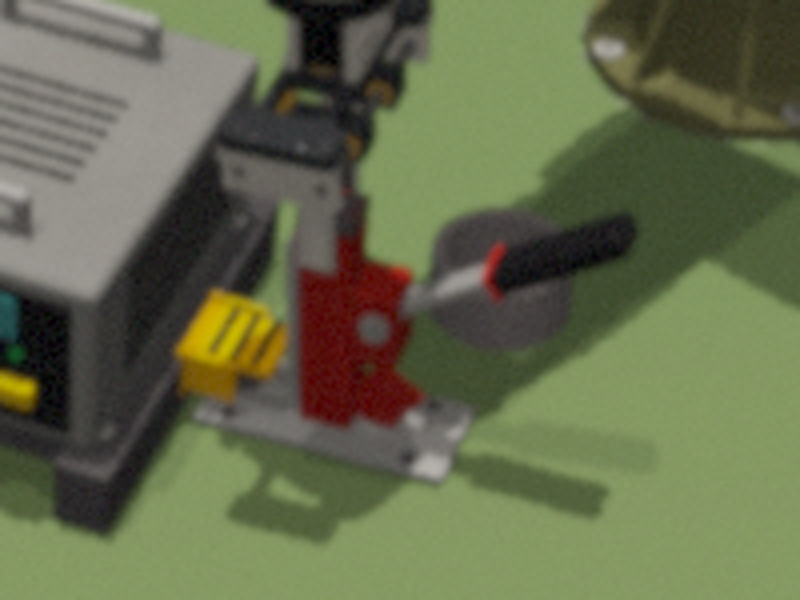

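The jack stands under the lug in the scene view, clear of the rail, with the handle pointing away. Visible base corners are at crop (197,412) and (440,480). I check these against the prediction.

```bash
python3 - <<'E'
from h import *
p=[533.3,-41.2,1.7896-np.pi]
L=[(80,35,9),(-85,35,9),(-85,-35,9)]
print(((proj("scene",jackP(p,L))-[240,150])*4).round())
c=[612.0854-.2,-397.792+.5,-1.3533]
print("lug",((proj("scene",chP(c,[(-326,23,82),(-326,-23,82),(-326,23,72)]))-[240,150])*4).round())
a=cv2.imread("pics/top3.png")[195:315,270:430];cv2.imwrite("pics/t3c.png",cv2.resize(a,(800,600),interpolation=cv2.INTER_CUBIC))
print(((proj("top",chP(c,[(-326,23,82),(-326,-23,82),(-270,145,65),(-270,-145,65)]))-[270,195])*5).round().tolist(),((proj("top",jackP(p,L))-[270,195])*5).round().tolist())
E
```

```text
[[188. 415.]
 [436. 478.]
 [470. 406.]]
lug [[264. 370.]
 [290. 325.]
 [263. 381.]]
[[407.0, 236.0], [426.0, 321.0], [459.0, -10.0], [583.0, 524.0]] [[484.0, 199.0], [187.0, 267.0], [215.0, 393.0]]
```

View pics/t3c.png

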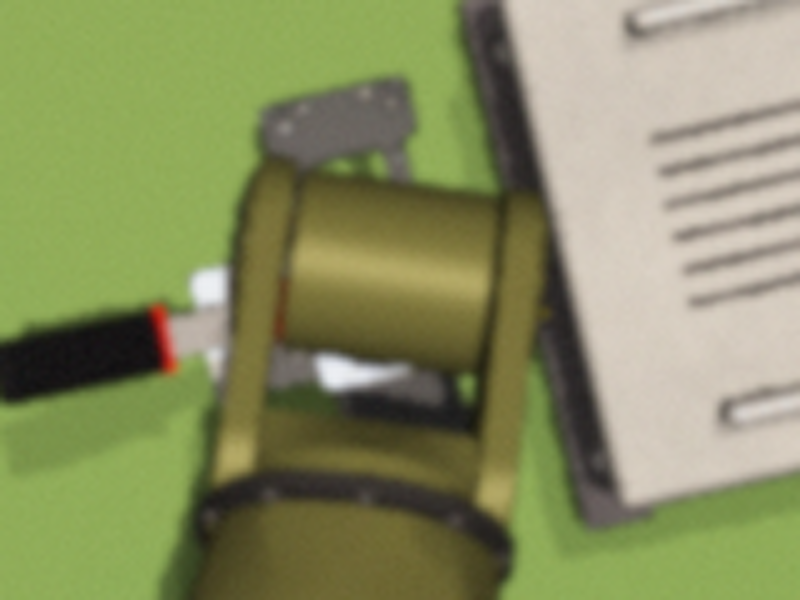

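```bash
python3 -m jog '[[0,[0,0,0.04],0],[0,[0,0,0.03],0],[0,[0,0,0.005],0],[0,[0,0,0],0]]'
```

```text
clock: 10.6
eef_pos: [533.8, -42.4, 133.1]
eef_rot: [3.141, 0.0, 1.79]
wrist_force: [-1.2, -1.4, -1.3]
finger_gap: 29.9
finger_force: 50.0
```

```bash
python3 -m jog '[[60,[0,0,0],0],[60,[0,0,0],0],[60,[0,0,0],0],[60,[0,0,0],0],[60,[0,0,0],0],[60,[0,0,-0.2],0],[60,[0,0,-0.5],0],[60,[0,0,-0.7],0],[60,[0,0,-0.7],0],[0,[0.6,0,0],0],[0,[0.8,0,0],0],[0,[0.8,0,0],0],[0,[0.6,0,0],0],[0,[0.18,0,0],0],[0,[0,0,0],0],[0,[0,0,0],0]]' 30; python3 - <<'E'
from h import *
s=read_state();im=camera("wrist");cv2.imwrite("pics/w4.png",im[:,:,::-1]);print(s["eef_pos"],s["eef_rot"][2])
p=[533.3,-41.3,1.7896-np.pi]
print(proj("wrist",jackP(p,[(80,35,6),(80,-35,6),(-85,-35,6),(-85,35,6),(17,15,172),(17,-15,172),(-17,15,172),(-17,-15,172)]),s).round(1).tolist())
c=[612.0854-.2,-397.792+.5,-1.3533]
print(proj("wrist",chP(c,[(-326,23,82),(-326,-23,82),(-270,-145,65),(-270,145,65)]),s).round(1).tolist())
E
```

```text
clock: 12.2
eef_pos: [501.6, 102.1, 237.9]
eef_rot: [3.141, 0.0, 1.789]
wrist_force: [-0.2, -0.2, 0.2]
finger_gap: 7.6
finger_force: 0.0
[501.61109451 102.11784837 237.94017466] 1.7890859232791523
[[351.0, 382.4], [298.6, 382.4], [295.8, 264.8], [353.8, 264.8], [342.5, 440.4], [307.0, 440.4], [343.2, 407.2], [306.4, 407.2]]
[[344.3, 372.0], [305.1, 371.9], [209.7, 404.4], [439.5, 404.9]]
```

View pics/w4.png

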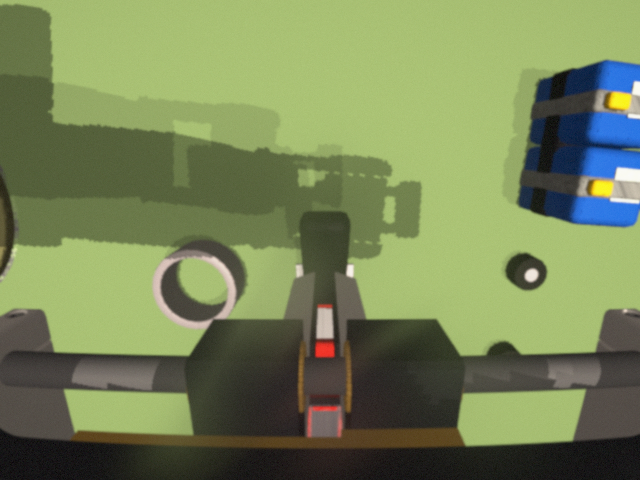

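Base rear corners are at (297,265) and (353,265), matching the prediction, so the jack did not shift on release and the tool is over the grip. First stroke:

```bash
python3 -m jog '[[0,[0,0,0.4],0],[0,[0,0,0.35],0],[0,[0,0,0.2],0],[0,[0,0,0.2],0],[0,[0,0,0.2],0],[0,[0,0,0.2],0],[0,[0,0,0.2],0],[0,[0,0,0.2],0],[0,[0,0,0.2],0],[0,[0,0,0.2],0],[0,[0,0,0.2],0],[0,[0,0,0.2],0],[0,[0,0,0.2],0],[0,[0,0,0.15],0],[0,[0,0,0],0]]' 30
```

```text
clock: 13.75
eef_pos: [501.8, 103.3, 83.0]
eef_rot: [3.14, -0.0, 1.79]
wrist_force: [-3.3, 2.6, 17.4]
finger_gap: 0.3
finger_force: 8.8
```

```bash
python3 -m jog '[[0,[0,0,0.04],0],[0,[0,0,0],0]]' 30;  python3 -m jog '[[0,[0,0,0.04],0],[0,[0,0,0],0]]' 30; python3 - <<'E'
from h import *
im=camera("scene");cv2.imwrite("pics/scene4.png",im[:,:,::-1])
a=im[150:300,240:440,::-1];cv2.imwrite("pics/s4c.png",cv2.resize(a,(800,600),interpolation=cv2.INTER_CUBIC))
E
```

```text
clock: 13.95
eef_pos: [501.9, 103.2, 81.6]
eef_rot: [3.14, 0.0, 1.79]
wrist_force: [-4.4, 1.1, 17.6]
finger_gap: 0.2
finger_force: 8.9
clock: 14.15
eef_pos: [502.0, 102.9, 79.7]
eef_rot: [3.14, 0.001, 1.79]
wrist_force: [-4.1, -1.2, 18.5]
finger_gap: 0.4
finger_force: 9.0
```

View pics/s4c.png

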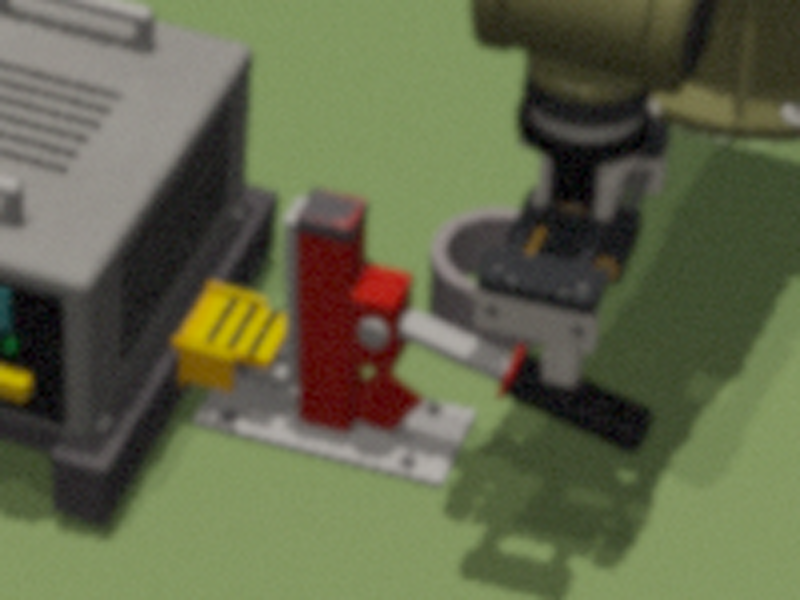

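The handle is down, the lug has risen slightly, and the jack has stayed in place. I finish the stroke, let the handle rise, and check the force.

```bash
python3 -m jog '[[0,[0,0,0.04],0],[0,[0,0,0],0],[0,[0,0,-0.2],0],[0,[0,0,-0.3],0],[0,[0,0,-0.3],0],[0,[0,0,-0.3],0],[0,[0,0,-0.3],0],[0,[0,0,-0.3],0],[0,[0,0,-0.3],0],[0,[0,0,-0.3],0],[0,[0,0,-0.3],0],[0,[0,0,0],0],[0,[0,0,0],0]]' 30; python3 - <<'E'
from h import *
im=camera("scene");cv2.imwrite("pics/scene5.png",im[:,:,::-1])
def lug(f):
    h=cv2.cvtColor(cv2.imread(f)[150:300,240:330],cv2.COLOR_BGR2HSV);m=cv2.inRange(h,(18,150,90),(32,255,255))
    n,l,st,ce=cv2.connectedComponentsWithStats(m);i=[j for j in range(1,n) if st[j,4]>60];return [(ce[j].round(2),st[j].tolist()) for j in i if ce[j][0]>35]
for n in (0,3,4,5): print(n,lug(f"pics/scene{n}.png"))
# predicted lug motion
c=[611.9,-397.3,-1.3533]
for zr in (0,4,8,16,28,34): 
    t=0.092-zr/270; print(zr,(proj("scene",chP(c,[(-296,0,82)],t))-[240,150]).round(2))
E
```

```text
clock: 15.5
eef_pos: [501.2, 102.9, 205.8]
eef_rot: [-3.141, -0.0, 1.789]
wrist_force: [-0.0, -0.2, -0.8]
finger_gap: 0.3
finger_force: 0.0
0 [(array([57.22, 85.76]), [44, 72, 30, 29, 533])]
3 [(array([56.76, 85.6 ]), [44, 72, 28, 28, 519])]
4 [(array([56.42, 83.19]), [43, 70, 29, 27, 522])]
5 [(array([56.84, 85.53]), [43, 72, 29, 28, 521])]
0 [[58.16 83.23]]
4 [[57.81 81.8 ]]
8 [[57.43 80.37]]
16 [[56.6  77.49]]
28 [[55.16 73.12]]
34 [[54.35 70.91]]
```

```bash
python3 -m jog '[[0,[0,0,0.2],0],[0,[0,0,0.2],0],[0,[0,0,0.2],0],[0,[0,0,0.2],0],[0,[0,0,0.2],0],[0,[0,0,0.2],0],[0,[0,0,0.2],0],[0,[0,0,0.2],0],[0,[0,0,0.2],0],[0,[0,0,0.2],0],[0,[0,0,0.2],0],[0,[0,0,0.2],0],[0,[0,0,0.1],0],[0,[0,0,0.05],0],[0,[0,0,0],0],[0,[0,0,0],0]]' 30; python3 - <<'E'
from h import *
im=camera("scene");cv2.imwrite("pics/scene6.png",im[:,:,::-1])
h=cv2.cvtColor(im[150:300,240:330],cv2.COLOR_RGB2HSV);m=cv2.inRange(h,(18,150,90),(32,255,255))
n,l,st,ce=cv2.connectedComponentsWithStats(m);print([(ce[j].round(2),st[j]) for j in range(1,n) if st[j,4]>60])
E
```

```text
clock: 17.15
eef_pos: [501.8, 102.8, 80.1]
eef_rot: [3.14, 0.001, 1.789]
wrist_force: [-5.7, -2.1, 18.8]
finger_gap: 0.5
finger_force: 9.0
[(array([56.38, 83.29]), array([ 43,  70,  29,  27, 525], dtype=int32))]
```

```bash
for i in 1 2 3; do echo; done; python3 -m jog '[[0,[0,0,0.05],0],[0,[0,0,0],0]]' 30; python3 -m jog '[[0,[0,0,0.05],0],[0,[0,0,0],0]]' 30; python3 - <<'E'
from h import *
im=camera("scene");cv2.imwrite("pics/scene7.png",im[:,:,::-1])
h=cv2.cvtColor(im[150:300,240:330],cv2.COLOR_RGB2HSV);m=cv2.inRange(h,(18,150,90),(32,255,255))
n,l,st,ce=cv2.connectedComponentsWithStats(m);print([(ce[j].round(2),st[j]) for j in range(1,n) if st[j,4]>60])
# handle angle from the scene: handle tip/hand points
p=[533.3,-41.3,1.7896-np.pi]
for q in (.7,.8,.88):
    a=0.593-q; P=jackP(p,[(-34-175*np.cos(a),0,100+175*np.sin(a)),(-34-85*np.cos(a),0,100+85*np.sin(a))]); print(q,((proj("scene",P)-[240,150])*4).round(0).tolist())
P=jackP(p,[(-34,15,100),(0,0,172)]);print(((proj("scene",P)-[240,150])*4).round(0).tolist())
E
```

```text
clock: 17.4
eef_pos: [502.0, 102.5, 78.2]
eef_rot: [3.14, 0.001, 1.79]
wrist_force: [-8.8, -4.7, 26.7]
finger_gap: 0.6
finger_force: 12.3
clock: 17.6
eef_pos: [502.2, 102.4, 77.1]
eef_rot: [3.139, 0.002, 1.79]
wrist_force: [-17.0, -6.4, 44.8]
finger_gap: 0.5
finger_force: 21.1
[(array([56.33, 83.13]), array([ 43,  70,  29,  27, 525], dtype=int32))]
0.7 [[654.0, 401.0], [511.0, 355.0]]
0.8 [[647.0, 421.0], [508.0, 365.0]]
0.88 [[640.0, 437.0], [505.0, 372.0]]
[[370.0, 327.0], [326.0, 206.0]]
```

```bash
python3 -m jog '[[0,[0,0,-0.06],0]]' 30; python3 - <<'E'
from h import *
p=[533.3,-41.3,1.7896-np.pi]
for n in (3,5,7):
    im=cv2.imread(f"pics/scene{n}.png").astype(float)
    out=[]
    for q in np.arange(0,.95,.08):
        a=.593-q;r=np.linspace(145,172,8)
        P=proj("scene",jackP(p,np.c_[-34-r*np.cos(a),0*r,100+r*np.sin(a)]))
        P2=proj("scene",jackP(p,[(-34-83*np.cos(a),0,100+83*np.sin(a))]))
        g=cv2.remap(im.astype(np.float32),P[:,0].astype(np.float32),P[:,1].astype(np.float32),1)[:,0]
        r2=cv2.remap(im.astype(np.float32),P2[:,0].astype(np.float32),P2[:,1].astype(np.float32),1)[0,0]
        out.append((round(q,2),int(g.max(1).mean()),int(r2[2]-r2[1])))
    print(n,out)
a=cv2.imread("pics/scene5.png");
# displacement of red post between images (jack moved?)
for n in (3,4,5,6,7):
    b=cv2.imread(f"pics/scene{n}.png")[195:262,300:350].astype(int);m=(b[...,2]>90)&(b[...,1]<50)
    ys,xs=np.nonzero(m);print(n,m.sum(),xs.min(),np.median(xs),ys.max())
for n in (4,5,6,7):
    A=cv2.cvtColor(cv2.imread("pics/scene4.png")[235:275,285:365],6).astype(np.float32);B=cv2.cvtColor(cv2.imread(f"pics/scene{n}.png")[235:275,285:365],6).astype(np.float32)
    print("base shift",n,cv2.phaseCorrelate(A,B))
E
```

```text
clock: 17.75
eef_pos: [501.9, 102.6, 79.0]
eef_rot: [3.14, 0.001, 1.789]
wrist_force: [-6.5, -2.0, 18.5]
finger_gap: 0.5
finger_force: 9.0
3 [(np.float64(0.0), 26, 66), (np.float64(0.08), 56, 43), (np.float64(0.16), 77, 39), (np.float64(0.24), 81, 8), (np.float64(0.32), 112, 5), (np.float64(0.4), 144, 4), (np.float64(0.48), 151, 4), (np.float64(0.56), 151, 4), (np.float64(0.64), 152, -4), (np.float64(0.72), 153, -11), (np.float64(0.8), 152, -12), (np.float64(0.88), 150, -12)]
5 [(np.float64(0.0), 21, 35), (np.float64(0.08), 56, 12), (np.float64(0.16), 95, 23), (np.float64(0.24), 92, 10), (np.float64(0.32), 86, 6), (np.float64(0.4), 82, 4), (np.float64(0.48), 77, 4), (np.float64(0.56), 76, 2), (np.float64(0.64), 74, -7), (np.float64(0.72), 75, -19), (np.float64(0.8), 75, -19), (np.float64(0.88), 75, -18)]
7 [(np.float64(0.0), 30, 0), (np.float64(0.08), 60, 0), (np.float64(0.16), 73, 0), (np.float64(0.24), 83, 4), (np.float64(0.32), 79, 4), (np.float64(0.4), 76, 4), (np.float64(0.48), 75, 3), (np.float64(0.56), 76, 6), (np.float64(0.64), 76, 12), (np.float64(0.72), 67, 15), (np.float64(0.8), 19, 26), (np.float64(0.88), 20, 31)]
3 140 15 34.0 60
4 188 16 32.5 61
5 181 16 32.0 61
6 184 16 32.0 61
7 189 17 33.0 61
base shift 4 ((0.0, 0.0), 1.0)
base shift 5 ((0.2238367278946356, 0.48853139089683495), 0.8539514183998108)
base shift 6 ((-0.026805229559855093, -0.04981510034468073), 0.9736705240607262)
base shift 7 ((0.028742092161849087, 0.04508513329188091), 0.9995610678195953)
```

```bash
cat > lug.py <<'E'
from h import *
import sys
im=camera("scene");cv2.imwrite(f"pics/l{sys.argv[1]}.png",im[:,:,::-1])
h=cv2.cvtColor(im[150:300,240:330],cv2.COLOR_RGB2HSV);m=cv2.inRange(h,(18,150,90),(32,255,255))
n,l,st,ce=cv2.connectedComponentsWithStats(m);j=1+np.argmax(st[1:,4])
g=lambda a:cv2.cvtColor(a[218:242,262:316],6).astype(np.float32)
sh=cv2.phaseCorrelate(g(cv2.imread("pics/scene3.png")),g(im[:,:,::-1].copy()),cv2.createHanningWindow((54,24),5))
print("lug",ce[j].round(2),st[j,4],"shift",np.round(sh[0],2),np.round(sh[1],2),"tcp z",read_state()["eef_pos"][2].round(1))
E
J='python3 -m jog'
python3 lug.py a
python3 -m jog '[[0,[0,0,-0.08],0],[0,[0,0,-0.08],0],[0,[0,0,-0.08],0],[0,[0,0,0],0]]' | sed -n '2p;4p'; python3 lug.py b
python3 -m jog '[[0,[0,0,-0.1],0],[0,[0,0,-0.1],0],[0,[0,0,-0.1],0],[0,[0,0,-0.1],0],[0,[0,0,0],0]]' | sed -n '2p;4p'; python3 lug.py c
python3 -m jog '[[0,[0,0,-0.1],0],[0,[0,0,-0.1],0],[0,[0,0,-0.1],0],[0,[0,0,-0.1],0],[0,[0,0,0],0]]' | sed -n '2p;4p'; python3 lug.py d
```

```text
lug [56.37 83.16] 528 shift [-0.99 -1.89] 1.04 tcp z 79.1
eef_pos: [501.6, 103.7, 90.4]
wrist_force: [-6.2, 6.3, 16.3]
lug [56.47 84.  ] 530 shift [-0.29 -1.3 ] 1.0 tcp z 90.2
eef_pos: [501.6, 103.7, 110.2]
wrist_force: [-4.3, 5.8, 12.4]
lug [56.71 85.17] 516 shift [-0.29 -0.26] 0.93 tcp z 109.9
eef_pos: [501.4, 102.9, 129.5]
wrist_force: [0.3, -0.9, 1.8]
lug [56.77 85.5 ] 519 shift [ 0.06 -0.  ] 0.99 tcp z 129.1
```

```bash
python3 -m jog '[[0,[0,0,-0.2],0],[0,[0,0,-0.2],0],[0,[0,0,-0.2],0],[0,[0,0,-0.2],0],[0,[0,0,-0.3],0],[0,[0,0,-0.3],0],[0,[0,0,-0.3],0],[0,[0,0,0],0],[0,[0,0,0],0],[0,[0,0,0],0]]' | sed -n '2p;4p'; python3 lug.py e
python3 -m jog '[[0,[0,0,0.2],0],[0,[0,0,0.2],0],[0,[0,0,0.2],0],[0,[0,0,0.2],0],[0,[0,0,0],0]]' | sed -n '2p;4p'; python3 lug.py f
python3 -m jog '[[0,[0,0,0.2],0],[0,[0,0,0.2],0],[0,[0,0,0],0]]' | sed -n '2p;4p'; python3 lug.py g
python3 -m jog '[[0,[0,0,0.2],0],[0,[0,0,0.2],0],[0,[0,0,0],0]]' | sed -n '2p;4p'; python3 lug.py h
python3 - <<'E'
from h import *
camera("scene")
for q in ("saddle","jack_handle","jack"):
    for r in regions_of("scene",q)[:2]: print(q,round(r["conf"],2),np.round(r["rect"],1))
E
```

```text
eef_pos: [501.0, 103.0, 213.4]
wrist_force: [-0.1, -0.1, 0.1]
lug [56.86 85.47] 518 shift [-0.01 -0.04] 1.05 tcp z 213.4
eef_pos: [500.8, 102.8, 172.5]
wrist_force: [-0.3, -1.7, 1.5]
lug [56.83 85.49] 517 shift [0.06 0.09] 0.96 tcp z 173.4
eef_pos: [500.8, 102.9, 152.7]
wrist_force: [1.0, -0.8, 1.0]
lug [56.76 85.51] 518 shift [ 0.01 -0.25] 1.01 tcp z 153.4
eef_pos: [500.7, 102.9, 132.6]
wrist_force: [0.6, -1.2, 1.7]
lug [56.72 85.5 ] 524 shift [-0.05 -0.29] 0.98 tcp z 133.4
saddle 0.72 [307.  226.9  13.8  40.9]
jack_handle 0.58 [373.1 230.2  67.9  16.2]
jack 0.63 [348.2 234.1 118.5  69.1]
```

```bash
python3 -m jog '[[0,[0,0,0.2],0],[0,[0,0,0.1],0],[0,[0,0,0],0]]' | sed -n '2p;4p'; python3 lug.py i
python3 -m jog '[[0,[0,0,0.2],0],[0,[0,0,0.2],0],[0,[0,0,0.2],0],[0,[0,0,0.18],0],[0,[0,0,0.02],0],[0,[0,0,0],0],[0,[0,0,0],0]]' | sed -n '1p;2p;4p'; python3 lug.py j
python3 - <<'E'
from h import *
# where is the visible toe/saddle: diff images pressed vs. released around the toe, plus base edge
a=cv2.imread("pics/lj.png").astype(int);b=cv2.imread("pics/le.png").astype(int);c=cv2.imread("pics/scene3.png").astype(int)
np.set_printoptions(linewidth=200)
for nm,x in (("scene3",c),("rel",b),("press",a)):
    g=x.sum(2)//3
    print(nm);print(g[236:258,[300,304,306,308,310,312]].T)
E
```

```text
eef_pos: [501.5, 103.3, 118.6]
wrist_force: [0.5, 2.2, 6.4]
lug [56.73 85.33] 519 shift [ 0.06 -0.49] 1.03 tcp z 118.9
clock: 22.9
eef_pos: [502.2, 102.9, 80.3]
wrist_force: [-3.3, -1.7, 19.2]
lug [56.45 83.22] 526 shift [-0.92 -1.78] 0.81 tcp z 80.3
scene3
[[ 74  77  86  87  86  77  70  55  43  46  50  63  76  86  90  91  91  97 107 111 108  94]
 [ 88  73  68  67  70  78  78  78  64  61  65  77  83  84  90  97 102 110 114 112 112 106]
 [ 64  70  84  91  93  97  92  86  77  80  86  89  86  83  83  92 102 108 112 117 116 109]
 [ 90  99 101  98  95  93  82  81  82  88  87  92  91  83  81  88  96 105 110 112 113 114]
 [ 95  94  91 104 106  98  89  81  76  81  87  92  93  85  84  84  92 105 110 111 115 112]
 [ 83  83  85  87  89  88  83  78  81  79  83  88  85  85  89  88 101 111 111 114 111 114]]
rel
[[ 99 107 120 117 108  98  72  67  60  67  74  85  88  92  94  95  93  95 113 141 155 149]
 [114 100  93  91  98  96  91  87  83  84  80  79  84  88  91  91  97 104 114 132 154 164]
 [ 94 107 112 122 125 120 104  93  83  82  81  80  82  85  86  90  94 105 111 123 148 161]
 [123 125 126 121 116 114 100  93  96 101  96  84  79  88  88  92  91 103 124 139 154 168]
 [124 119 112 102  94  85  88 108 127 132 117  93  84  84  85  91  94 116 141 155 160 166]
 [ 88  83  84  83  81  81  79  87  95  95  87  79  81  83  84  87  91 104 116 121 129 151]]
press
[[122 119 104  86  66  59  60  71  81  86  87  91  89  91  92  93  96  96 121 148 162 154]
 [ 86 101 108 100  93  82  82  81  83  81  88  92  90  90  91  94 102 105 112 124 150 162]
 [122 125 124 114  99  87  84  85  79  83  88  87  88  92  91  91  93 103 110 122 144 163]
 [121 116 107  97  94  97 108 108  97  84  87  85  86  88  90  90  93 109 130 151 163 168]
 [102  97  91  86  94 123 139 138 117  90  83  87  88  89  89  90  95 114 138 157 162 165]
 [ 85  84  83  77  81  89  99  97  89  85  90  99  97  94  90  93  94 105 114 123 130 145]]
```

```bash
cat > reg.py <<'E'
from h import *
import sys
im=camera("scene");cv2.imwrite(f"pics/r{sys.argv[1]}.png",im[:,:,::-1])
for q in ("saddle","jack_handle","lift_pad"):
    for r in regions_of("scene",q)[:1]:
        m=r["pixels"];ys,xs=np.nonzero(m);np.save(f"m_{sys.argv[1]}_{q}.npy",m)
        print(q,round(r["conf"],2),np.round(r["rect"],1),m.sum(),"centroid",xs.mean().round(2),ys.mean().round(2))
E
python3 -m jog '[[0,[0,0,0.03],0],[0,[0,0,0.03],0],[0,[0,0,0],0]]' | sed -n '2p;4p';python3 reg.py press
python3 -m jog '[[0,[0,0,-0.2],0],[0,[0,0,-0.2],0],[0,[0,0,-0.2],0],[0,[0,0,-0.2],0],[0,[0,0,-0.2],0],[0,[0,0,-0.3],0],[0,[0,0,-0.3],0],[0,[0,0,-0.3],0],[0,[0,0,-0.3],0],[0,[0,0,-0.3],0],[0,[0,0,-0.3],0],[0,[0,0,-0.4],0],[0,[0,0,-0.2],0],[0,[0,0,0],0]]'| sed -n '1p;2p;4p'; python3 reg.py up
python3 - <<'E'
from h import *
s=read_state();im=camera("wrist");cv2.imwrite("pics/w5.png",im[:,:,::-1]);print(s["eef_pos"])
for r in regions_of("wrist","jack_handle")[:1]: print(r["conf"],r["rect"])
for n in ("w4","w5"):
    g=cv2.imread(f"pics/{n}.png").astype(int).sum(2)//3
    print(n,g[200:225,325],g[235,290:360:2])
p=[533.3,-41.3,1.7896-np.pi]
for q in (0,.05,.1,.2):
    a=.593-q;print(q,proj("wrist",jackP(p,[(-34-175*np.cos(a)-9*np.sin(a),0,100+175*np.sin(a)+9*np.cos(a)),(-34-175*np.cos(a)+9*np.sin(a),0,100+175*np.sin(a)-9*np.cos(a))]),s).round(1).tolist())
print([ (n,np.load(f"m_{n}_saddle.npy")[:,:].any(1).nonzero()[0][[0,-1]], np.load(f"m_{n}_saddle.npy").sum(1)[200:250].tolist()) for n in ("press","up")])
E
```

```text
eef_pos: [502.4, 102.6, 78.1]
wrist_force: [-6.6, -5.5, 29.1]
saddle 0.63 [307.8 223.1  11.5  41.3] 189 centroid 310.54 231.57
jack_handle 0.75 [371.  243.7  63.6  37.6] 631 centroid 373.41 245.67
lift_pad 0.94 [240.8 212.  140.6 137.6] 13382 centroid 242.35 206.83
clock: 24.85
eef_pos: [501.6, 103.0, 246.8]
wrist_force: [-0.2, -0.0, 0.2]
saddle 0.48 [309.3 227.6  14.8  37.2] 158 centroid 310.77 233.94
jack_handle 0.93 [367.7 216.8  58.   26.1] 561 centroid 371.85 216.24
lift_pad 0.82 [240.1 213.1 139.4 138.1] 13073 centroid 243.44 208.08
[500.99511149 102.92340793 245.06160837]
0.82 [327.7, 244.4, 48.4, 62.7]
w4 [ 90  83  90  89  95  97  99 100 100  98  87  74  63  58  59  57  55  54
  55  57  55  58  59  58  61] [ 92  95 110 112 120  85  62  63  62  62  63  62  64  61  65  59  62  56
  57  59  59  59  56  55  59  60  58  55  55  61  91 101 103 100 104]
w5 [ 89  89  89  95  99  99 101  97  98  96  86  67  61  55  58  58  58  59
  55  58  57  62  62  62  64] [ 91  87  88 102 107 111  78  68  64  64  64  63  61  65  60  64  60  62
  60  61  62  62  60  56  61  58  57  58  60  63  94 100 104 102 102]
0 [[325.7, 209.9], [325.7, 221.3]]
0.05 [[325.7, 201.3], [325.7, 211.8]]
0.1 [[325.7, 193.7], [325.7, 203.3]]
0.2 [[325.7, 181.4], [325.7, 189.0]]
[('press', array([204, 246]), [0, 0, 0, 0, 1, 2, 3, 3, 3, 3, 3, 3, 3, 2, 2, 2, 2, 3, 3, 3, 3, 2, 3, 3, 3, 3, 3, 4, 3, 3, 3, 3, 3, 3, 3, 3, 4, 5, 6, 6, 7, 16, 16, 15, 13, 9, 3, 0, 0, 0]), ('up', array([210, 248]), [0, 0, 0, 0, 0, 0, 0, 0, 0, 0, 1, 1, 1, 1, 2, 2, 2, 2, 4, 4, 4, 4, 4, 4, 4, 4, 4, 4, 4, 3, 3, 3, 3, 3, 3, 3, 3, 3, 3, 4, 4, 4, 5, 5, 13, 14, 13, 9, 1, 0])]
```

```bash
python3 - <<'E'
from h import *
g=lambda n:cv2.imread(f"pics/{n}.png")[236:256,286:316].astype(int)
e=g("le")
for n in ("lf","lg","lh","li","lb","rup"):
    print(n,np.abs(g(n)-e).mean((1,2)).round(0).astype(int).tolist())
def show(n):
    im=cv2.imread(f"pics/{n}.png")[228:256,282:324].astype(int);print(n)
    for r in im:
        print("".join("Y" if p[2]>p[0]+60 and p[1]>p[0]+40 else "R" if p[2]>p[1]+40 else "g" if p[1]>p[0]+25 and p[1]>=p[2]+8 else "0123456789"[min(9,p.sum()//3*10//200)] for p in r))
show("scene3");show("rup");show("rpress")
E
```

```text
lf [3, 2, 3, 2, 3, 2, 3, 3, 3, 3, 3, 2, 2, 2, 3, 2, 2, 2, 2, 2]
lg [2, 2, 3, 2, 2, 3, 3, 4, 3, 2, 3, 2, 3, 2, 2, 2, 2, 2, 2, 2]
lh [2, 2, 3, 2, 2, 3, 3, 3, 3, 3, 3, 3, 2, 2, 2, 2, 2, 2, 2, 2]
li [4, 3, 3, 3, 4, 3, 3, 4, 3, 3, 2, 3, 3, 2, 2, 2, 2, 2, 2, 2]
lb [15, 16, 15, 15, 18, 19, 19, 12, 6, 8, 10, 9, 8, 6, 4, 3, 4, 4, 3, 3]
rup [2, 2, 3, 2, 3, 2, 3, 4, 3, 2, 2, 2, 2, 2, 2, 2, 2, 2, 2, 2]
scene3
2222223YYYYYYYYYYYYYYYYYYYgggg443RRRRRRRRR
222222YYYYYYYYYYYYYYYYYYYYYggg443RRRRRRRRR
222223YYYYYYYYYYYYYYYYYYYYY444433RRRRRRRRR
12222YYYYYYYYYYYYYYYYYYYYYYYY4433RRRRRRRRR
22223YYYYYYYYYYYYYYYYYYYYYYYYY433RRRRRRRRR
2223YYYYYYYYYYYYYYYYYYYYYYYYYY433RRRRRRRRR
222YYYYYYYYYYYYYYYYYYYYYYYYYYY443RRRRRRRRR
223YYYYYYYYYYYYYYYYYYYYYYYYYYY433RRRRRRRRR
23YYYYYYYYYYYYYYYYYYYYYYYYYYYY433RRRRRRRRR
23YYYYYYYYYYYYYYYYYYYYYYYYYYYY433RRRRRRRRR
23YYYYYYYYYYYYYYYYYYYYYYYYYYY4433RRRRRRRRR
23YYYYYYYYYYYYYYYYYYYYYYYYYY54433RRRRRRRRR
233YYYYYYYYYYYYYYYYYYYYYYYYY55443RRRRRRRRR
2333YYYYYYYYYYYYYYYYYYYYYYY444433RRRRRRRRR
2332YYYYYYYYYYYYYYYYYYYYYYY444433RRRRRRRRR
322YYYYYYYYYYYYYYYYYYYYYYY4344333RRRRRRRRR
322YYYYYYYY
[... 2223 characters left out ...]
433RRRRRRRRR
322YYYYYYYYYYYYYYYYYYYYYYY4444333RRRRRRRRR
322YYYYYYYYYYYYYY32333YYY44565433RRRRRRRRR
222YYYYYYYYYYYYY33333334445676443RRRRRRRRR
222YYYYYYYYYYYYY33333344445666433RRRRRRRRR
112YYYYYYYYYYYYY34434444444555433RRRRRRRRR
111YYYYYYYYYYYYY44444444444444443RRRRRRRRR
111222233YYYYYYY44444444444444444RRRRRRRRR
111222gg33344444444444444444445543RRRRRRRR
111222ggg344444444444444444444454RRRRRRRRR
1112g3gg33444444444444444444444432RRRRRRRR
11122ggg3344444444444444444444443RRRRRRRRR
1222ggg34444444444444444444444443RRRRRRRRR
122gggg44555444344444554444444443RRRRRRRRR
122gg3455556543334455555555555544RRRRRRRRR
22ggg34555665433456555555567765543RRRRRRRR
2ggggg455555544456776666667877654433RRRRRR
```

```bash
python3 - <<'E'
from h import *
s=read_state();p=[533.3,-41.3,1.7896-np.pi]
for pos in ([501.611,102.118,237.94],[500.995,102.923,245.06]):
    s["eef_pos"]=np.array(pos);s["eef_rot"]=np.array([3.141,0,1.7891])
    for q in (0,.02,.04):
        a=.593-q;print(pos[2],q,proj("wrist",jackP(p,[(-34-175*np.cos(a)-9*np.sin(a),0,100+175*np.sin(a)+9*np.cos(a)),(-34-95*np.cos(a)-9*np.sin(a),16,100+95*np.sin(a)+9*np.cos(a))]),s).round(1).tolist())
for n in ("w4","w5"):
    g=cv2.imread(f"pics/{n}.png").astype(float).sum(2)/3
    c=g[200:225,318:334].mean(1);i=np.argmax(c<78);print(n,200+i-1+(c[i-1]-78)/(c[i-1]-c[i]))
    r=g[225:245,:].mean(0)
    L=np.argmax(r[280:330]<80)+280;R=360-np.argmax(r[330:361][::-1]<80);print(L,R,r[L-1:L+1],r[R:R+2])
E
```

```text
237.94 0 [[324.8, 210.3], [345.7, 286.7]]
237.94 0.02 [[324.8, 206.6], [345.6, 284.9]]
237.94 0.04 [[324.8, 203.1], [345.5, 283.1]]
245.06 0 [[325.5, 209.9], [345.7, 284.4]]
245.06 0.02 [[325.5, 206.3], [345.6, 282.7]]
245.06 0.04 [[325.5, 202.9], [345.5, 281.0]]
w4 210.72496473906912
300 349 [85.81666667 73.98333333] [74.26666667 89.55      ]
w5 210.46
302 349 [82.53333333 71.2       ] [77.35       93.76666667]
```

```bash
python3 - <<'E'
from h import *
c=[611.9,-397.3,-1.3533]
def flow(n,ref="scene0"):
    A=cv2.cvtColor(cv2.imread(f"pics/{ref}.png"),6);B=cv2.cvtColor(cv2.imread(f"pics/{n}.png"),6)
    pts=cv2.goodFeaturesToTrack(A[150:290,235:310],40,.02,4)
    pts=pts+np.float32([235,150])
    q,st,e=cv2.calcOpticalFlowPyrLK(A,B,pts,None,winSize=(11,11),maxLevel=1)
    d=(q-pts)[st.ravel()==1][:,0]if False else (q-pts)[:,0][st.ravel()==1]
    return np.median(d,0).round(2),len(d)
for n in ("scene3","scene4","scene5","le","lg","lh","li","rpress","rup"): print(n,flow(n),flow(n,"scene3")[0])
for zr in (1,2,7):
    print(zr,(proj("scene",chP(c,[(-266,60,100)],.092-zr/270))-proj("scene",chP(c,[(-266,60,100)]))).round(2))
E
```

```text
scene3 (array([-0.  , -0.18], dtype=float32), 40) [0. 0.]
scene4 (array([-1.16, -2.35], dtype=float32), 40) [-1.25 -2.14]
scene5 (array([-0.05, -0.21], dtype=float32), 40) [-0.02 -0.03]
le (array([-0.03, -0.23], dtype=float32), 40) [-0.02 -0.04]
lg (array([-0.06, -0.22], dtype=float32), 40) [-0.01 -0.03]
lh (array([-0.05, -0.22], dtype=float32), 40) [-0.03 -0.04]
li (array([-0.13, -0.3 ], dtype=float32), 40) [-0.09 -0.13]
rpress (array([-1.19, -2.42], dtype=float32), 40) [-1.31 -2.23]
rup (array([-0.05, -0.22], dtype=float32), 40) [-0.03  0.01]
1 [[-0.12 -0.34]]
2 [[-0.25 -0.68]]
7 [[-0.91 -2.38]]
```

```bash
python3 - <<'E'
from h import *
p=[533.3,-41.3,1.7896-np.pi]
def poly(q,r0=83,r1=175):
    a=.593-q;P=[]
    for r in (r0,r1):
        for h in (-9,9):
            for y in (-16,16): P.append((-34-r*np.cos(a)-h*np.sin(a),y,100+r*np.sin(a)+h*np.cos(a)))
    m=np.zeros((480*4,640*4),np.uint8);cv2.fillConvexPoly(m,cv2.convexHull((proj("scene",jackP(p,P))*4).astype(np.int32)),1)
    return cv2.resize(m.astype(np.float32),(640,480),interpolation=cv2.INTER_AREA)
for n in ("up","press"):
    im=cv2.imread(f"pics/r{n}.png").astype(int);dark=(im.max(2)<60)
    best=[]
    for q in np.arange(-.1,1.0,.02):
        m=poly(q,130,175);ring=(cv2.dilate(m,np.ones((5,5)))>.5)&(m<.1)
        best.append((round(float(dark[m>.9].mean()-dark[ring].mean()),3),round(float(q),2)))
    print(n,sorted(best)[::-1][:6])
    g=im.max(2)
    for q in (0,.76,.8,.84,.88):
        a=.593-q # profile across handle at r=160
        h=np.arange(-24,25,3);P=proj("scene",jackP(p,np.c_[-34-160*np.cos(a)-h*np.sin(a),0*h+0,100+160*np.sin(a)+h*np.cos(a)]))
        print(q,cv2.remap(g.astype(np.float32),P[:,0].astype(np.float32),P[:,1].astype(np.float32),1)[:,0].astype(int).tolist())
E
```

```text
up [(0.702, 0.02), (0.598, 0.0), (0.503, 0.04), (0.355, -0.02), (0.311, 0.06), (0.211, -0.04)]
0 [20, 13, 16, 15, 19, 15, 14, 17, 20, 24, 24, 21, 20, 24, 25, 23, 51]
0.76 [76, 75, 75, 74, 77, 71, 70, 76, 75, 75, 76, 75, 76, 76, 77, 76, 75]
0.8 [76, 77, 76, 76, 75, 75, 75, 76, 73, 75, 75, 76, 74, 75, 76, 76, 76]
0.84 [79, 76, 76, 77, 77, 77, 75, 74, 74, 74, 74, 73, 76, 76, 77, 76, 75]
0.88 [106, 92, 82, 75, 75, 73, 74, 76, 75, 76, 77, 75, 74, 75, 75, 77, 77]
press [(0.826, 0.86), (0.815, 0.88), (0.722, 0.84), (0.674, 0.9), (0.56, 0.82), (0.44, 0.92)]
0 [54, 53, 51, 50, 46, 41, 35, 31, 30, 26, 26, 27, 31, 31, 32, 29, 29]
0.76 [21, 18, 14, 24, 20, 21, 14, 16, 31, 51, 61, 69, 73, 73, 76, 76, 75]
0.8 [19, 18, 18, 20, 17, 20, 18, 14, 13, 12, 27, 43, 55, 67, 74, 74, 75]
0.84 [32, 21, 19, 20, 22, 23, 20, 21, 21, 14, 22, 18, 23, 34, 45, 62, 70]
0.88 [64, 53, 34, 23, 21, 13, 18, 20, 19, 20, 15, 16, 18, 18, 18, 21, 32]
```

```bash
python3 -m jog '[[0,[0,0,0.5],0],[0,[0,0,0.5],0],[0,[0,0,0.5],0],[0,[0,0,0.5],0],[0,[0,0,0.5],0],[0,[0,0,0.4],0],[0,[0,0,0.3],0],[0,[0,0,0.16],0],[0,[0,0,0.02],0],[0,[0,0,0],0]]'| sed -n '1p;2p;4p'; python3 lug.py k1
python3 -m jog '[[0,[0,0,-0.9],0],[0,[0,0,-1],0],[0,[0,0,-1],0],[0,[0,0,0],0],[0,[0,0,0],0]]'| sed -n '1p;2p;4p'; python3 lug.py k2
python3 - <<'E'
from h import *
def show(n):
    im=cv2.imread(f"pics/{n}.png")[238:250,298:324].astype(int);print(n)
    for r in im: print(" ".join("%3d"%(p.sum()//3) for p in r[4:18]))
show("rup");show("lk1");show("lk2")
E
```

```text
clock: 26.15
eef_pos: [501.9, 102.8, 78.5]
wrist_force: [-6.3, -2.6, 19.1]
lug [56.32 83.07] 521 shift [-0.82 -2.36] 0.91 tcp z 78.5
clock: 26.7
eef_pos: [501.4, 103.0, 222.4]
wrist_force: [0.0, -0.2, -2.1]
lug [56.79 85.41] 519 shift [ 0.06 -0.34] 0.97 tcp z 221.2
rup
122 112  91 101 118 125 126 123 115  98  82  75  62  52
113 102  94 115 121 126 121 112 104  95  84  73  66  50
103  88 102 117 125 125 120 106  94  89  85  75  62  51
 88  82  96 117 120 117 111  94  84  82  83  74  64  54
 74  79  87 104 107 110 102  90  89  84  79  76  61  51
 65  78  88  88  96  96  95  99 108 101  87  79  63  51
 66  75  86  86  88  92  95 115 127 116  93  73  64  48
 72  75  81  84  82  86 101 120 134 121  97  79  63  49
 76  80  81  79  79  84  95 109 118 109  90  77  62  52
 85  81  77  80  81  83  87  91  92  86  81  75  63  52
 88  85  84  85  82  84  81  82  81  81  82  71  62  47
 90  90  93  88  88  84  83  81  79  82  81  74  60  45
lk1
 88  96 108 120 121 107 102  90  84  83  80  75  65  44
 77  87 100 108 108 108  90  83  86  78  81  73  63  50
 74  84  90  96  99  94  88  90  96  90  8
[... 493 characters left out ...]
  89  91  92  87  74  56
lk2
120 113  96 100 117 124 126 121 109  94  84  74  63  52
113  97  91 109 122 127 121 116 101  86  83  73  61  49
100  86 100 114 124 125 120 104  90  85  82  74  64  48
 88  77  94 115 119 119 108  97  83  85  80  72  68  51
 78  84  96 101 104 107 101  91  88  83  80  78  62  52
 68  74  81  92  92  96  93 100 108 102  83  74  65  52
 63  77  84  85  85  88  94 115 128 120  95  77  62  52
 71  77  84  81  80  89  99 120 132 123  98  74  65  53
 78  75  77  78  80  85  91 108 117 110  88  78  63  48
 84  81  79  78  83  81  82  90  93  87  80  72  63  52
 89  84  84  86  83  81  78  84  84  79  81  75  62  44
 89  90  90  89  87  86  84  88  87  83  86  78  68  50
```

```bash
python3 - <<'E'
from h import *
p=[533.3,-41.3,1.7896-np.pi]
def inj(uv,y):
    a=ray("scene",[uv],0)[0];b=ray("scene",[uv],100)[0]
    R=Ro.from_euler("z",-p[2]).as_matrix();o=np.array([p[0],p[1],0]);a=R@(a-o);b=R@(b-o)
    t=(y-a[1])/(b[1]-a[1]);return (a+t*(b-a)).round(1)
for y in (0,10,13,18,20): print(y,"up",inj((310,244.6),y),"press",inj((310,242.5),y), "patch2",inj((313,247.2),y))
for z in (28,34,40,42,48):
    th=np.radians([0,45,90,135,180]);print(z,proj("scene",jackP(p,np.c_[62+20*np.cos(th),20*np.sin(th),0*th+z])).round(1).tolist())
print("base +y edge",proj("scene",jackP(p,[(80,35,6),(30,35,6)])).round(1).tolist())
E
cp pics/scene0.png /tmp/;python3 - <<'E'
import cv2,numpy as np,sys
sys.path.insert(0,".")
im=cv2.imread("pics/rup.png")
def show(n,r0,r1,c0,c1):
    im=cv2.imread(f"pics/{n}.png")[r0:r1,c0:c1].astype(int);print(n,r0,c0)
    for r in im: print(" ".join("%3s"%("Y" if p[2]>p[0]+60 and p[1]>p[0]+40 else "R" if p[2]>p[1]+40 else p.sum()//3) for p in r))
show("rup",238,262,286,318);show("lk1",238,262,286,318)
show("scene0",255,290,425,462)
E
```

```text
0 up [30.7  0.  25.9] press [30.6  0.  33.1] patch2 [22.6  0.  19.6]
10 up [26.7 10.  35.5] press [26.7 10.  42.6] patch2 [18.7 10.  29.2]
13 up [25.6 13.  38.4] press [25.5 13.  45.5] patch2 [17.6 13.  32.1]
18 up [23.6 18.  43.2] press [23.5 18.  50.2] patch2 [15.7 18.  37. ]
20 up [22.8 20.  45.1] press [22.7 20.  52.1] patch2 [14.9 20.  38.9]
28 [[291.2, 239.4], [291.2, 243.4], [295.6, 246.1], [301.6, 245.9], [305.8, 243.0]]
34 [[291.1, 237.6], [291.2, 241.6], [295.5, 244.3], [301.6, 244.2], [305.8, 241.2]]
40 [[291.1, 235.8], [291.1, 239.8], [295.4, 242.5], [301.5, 242.4], [305.7, 239.4]]
42 [[291.0, 235.2], [291.1, 239.2], [295.4, 241.9], [301.5, 241.8], [305.7, 238.8]]
48 [[291.0, 233.4], [291.0, 237.4], [295.3, 240.1], [301.5, 240.0], [305.7, 237.0]]
base +y edge [[287.0, 254.6], [305.4, 259.3]]
rup 238 286
  Y   Y   Y   Y   Y   Y   Y   Y   Y   Y   Y   Y   Y   Y   Y   Y   Y   Y   Y   Y   Y   Y   Y   Y   Y  98  82  75  62   R   R   R
  Y   Y   Y   Y   Y   Y   Y   Y   Y   Y   Y   Y   Y   Y   Y   Y   Y   Y   Y   Y   Y   Y   Y   Y   Y  95  84  73  66   R   R   R
  Y   Y   Y   Y  
[... 10377 characters left out ...]
 111 104  93  87  83  87 111 141 156 162 149 115  80  56  47   R   R   R   R   R   R   R   R   R   R   R   R
114 117 132 141 138 120 107 110 130 140 138 128 123 110  95  84  92 114 137 153 150 117  82  58  42   R   R   R   R   R   R   R   R   R   R   R   R
116 115 116 129 138 137 136 135 150 158 157 156 150 137 123 105  89  86 113 134 139 111  77  54   R   R   R   R   R   R   R   R   R   R   R   R   R
120 114 112 116 127 142 151 158 162 167 166 164 163 159 150 133 106  87  89 104 110  92  65  57   R   R   R   R   R   R   R   R   R   R   R   R   R
120 120 117 111 113 126 145 161 167 169 168 167 165 166 165 155 132 106  87  83  83  74  64  52   R   R   R   R   R   R   R   R   R   R   R   R   R
```

```bash
python3 - <<'E'
from h import *
G=lambda n:cv2.cvtColor(cv2.imread(f"pics/{n}.png"),6)
def flow(a,b,box):
    r0,r1,c0,c1=box;A,B=G(a),G(b)
    pts=cv2.goodFeaturesToTrack(A[r0:r1,c0:c1],30,.02,4)+np.float32([c0,r0])
    q,st,e=cv2.calcOpticalFlowPyrLK(A,B,pts,None,winSize=(13,13),maxLevel=1)
    return np.median((q-pts)[:,0][st.ravel()==1],0).round(2).tolist()
boxes=dict(feet=(300,342,258,332),batt=(300,380,340,425),front_far=(195,250,178,205),front_near=(215,265,230,262),topface=(145,200,200,290),lug=(220,245,284,315))
for n in ("scene3","scene5","le","rup","lk2","li","rpress"): print(n,{k:flow("scene0",n,b) for k,b in boxes.items()})
E
```

```text
scene3 {'feet': [0.009999999776482582, 0.07000000029802322], 'batt': [-0.05999999865889549, 0.1899999976158142], 'front_far': [0.09000000357627869, 0.05000000074505806], 'front_near': [-0.05999999865889549, 0.009999999776482582], 'topface': [0.20000000298023224, 0.019999999552965164], 'lug': [0.009999999776482582, -0.1899999976158142]}
scene5 {'feet': [0.009999999776482582, 0.05000000074505806], 'batt': [-0.019999999552965164, 0.10000000149011612], 'front_far': [-0.05000000074505806, -0.029999999329447746], 'front_near': [-0.07999999821186066, -0.11999999731779099], 'topface': [0.05000000074505806, -0.20000000298023224], 'lug': [-0.03999999910593033, -0.20000000298023224]}
le {'feet': [-0.009999999776482582, 0.03999999910593033], 'batt': [-0.03999999910593033, 0.14000000059604645], 'front_far': [-0.07999999821186066, 0.009999999776482582], 'front_near': [-0.029999999329447746, -0.07000000029802322], 'topface': [0.03999999910593033, -0.20999999344348907], 'lug': [-0.019999999552965164, -0.2199999988079071]}
rup {'feet': [-0.0, 0.03999999910593033], 'batt': [-0.029999999329447746, 0.10
[... 528 characters left out ...]
0.07000000029802322, -0.23000000417232513]}
li {'feet': [-0.009999999776482582, 0.03999999910593033], 'batt': [-0.019999999552965164, 0.11999999731779099], 'front_far': [-0.14000000059604645, -0.009999999776482582], 'front_near': [-0.11999999731779099, -0.1899999976158142], 'topface': [0.23999999463558197, -0.2800000011920929], 'lug': [-0.07999999821186066, -0.28999999165534973]}
rpress {'feet': [-0.0, 0.05000000074505806], 'batt': [-0.029999999329447746, 0.11999999731779099], 'front_far': [-1.4800000190734863, -0.8600000143051147], 'front_near': [-1.3200000524520874, -2.2300000190734863], 'topface': [-1.840000033378601, -2.309999942779541], 'lug': [-0.6700000166893005, -2.5199999809265137]}
```

```bash
python3 - <<'E'
from h import *
p0=[493.3,307.34,-2.0291];p1=[533.3,-41.3,1.7896-np.pi]
def prof(n,p,x,y,zs):
    g=cv2.imread(f"pics/{n}.png").max(2).astype(np.float32) if False else cv2.cvtColor(cv2.imread(f"pics/{n}.png"),6).astype(np.float32)
    P=proj("scene",jackP(p,np.c_[0*zs+x,0*zs+y,zs])).astype(np.float32)
    return cv2.remap(g,P[:,0],P[:,1],1)[:,0].astype(int).tolist()
zs=np.arange(6,75,3.)
print("z",zs.astype(int).tolist())
for x in (27,32,40,50):
  for n,p in (("scene0",p0),("rup",p1),("rpress",p1)): print(x,n,prof(n,p,x,13,zs))
E
```

```text
z [6, 9, 12, 15, 18, 21, 24, 27, 30, 33, 36, 39, 42, 45, 48, 51, 54, 57, 60, 63, 66, 69, 72]
27 scene0 [160, 145, 120, 95, 87, 103, 132, 150, 158, 151, 134, 112, 87, 71, 67, 67, 60, 53, 50, 57, 69, 87, 108]
27 rup [143, 120, 102, 93, 89, 85, 81, 84, 93, 112, 125, 123, 111, 99, 95, 103, 117, 131, 146, 153, 158, 159, 157]
27 rpress [142, 118, 99, 92, 92, 92, 90, 88, 86, 84, 91, 105, 122, 133, 128, 111, 93, 85, 96, 108, 120, 134, 147]
32 scene0 [160, 142, 117, 94, 90, 107, 133, 154, 161, 149, 115, 81, 67, 60, 52, 45, 37, 36, 35, 42, 61, 84, 109]
32 rup [114, 100, 94, 89, 88, 85, 82, 84, 89, 94, 97, 99, 106, 124, 140, 154, 160, 163, 162, 155, 144, 129, 117]
32 rpress [121, 104, 95, 93, 91, 89, 89, 87, 85, 83, 84, 91, 100, 103, 99, 99, 109, 124, 139, 153, 161, 163, 163]
40 scene0 [161, 143, 117, 93, 88, 103, 120, 119, 93, 67, 62, 54, 42, 38, 39, 39, 36, 36, 36, 49, 79, 105, 125]
40 rup [101, 93, 90, 90, 90, 87, 83, 80, 81, 86, 92, 102, 118, 133, 138, 134, 126, 119, 121, 132, 146, 155, 159]
40 rpress [105, 97, 93, 92, 90, 89, 90, 88, 84, 84, 82, 83, 86, 93, 107, 125, 141, 146, 140, 127, 117, 116, 125]
50 scene0 [136, 110, 88, 75, 65, 57, 55, 63, 64, 55, 44, 37, 34, 34, 30, 36, 38, 53, 79, 107, 123, 130, 133]
50 rup [94, 94, 91, 91, 90, 87, 82, 76, 68, 61, 73, 90, 113, 135, 151, 158, 157, 150, 137, 123, 116, 118, 130]
50 rpress [96, 93, 92, 93, 92, 90, 88, 87, 85, 77, 75, 69, 66, 71, 87, 109, 132, 149, 160, 160, 159, 147, 135]
```

```bash
python3 -m jog '[[0,[0.3,0,0],0],[0,[0,0,0],0],[0,[0,0,0],0],[0,[0,0,0],0],[0,[0,0,0],0],[0,[0,0,0],0],[0,[0,0,0],0],[0,[0,0,0],0],[0,[0,0,0.3],0],[0,[0,0,0.3],0],[0,[0,0,0.3],0],[0,[0,0,0.4],0],[0,[0,0,0.4],0],[0,[0,0,0.4],0],[0,[0,0,0.4],0],[0,[0,0,0.3],0],[0,[0,0,0.1],0],[0,[0,0,0],0]]'| sed -n '1p;2p;4p'; python3 lug.py n1
python3 -m jog '[[0,[0,0,0.05],0],[0,[0,0,0],0]]'| sed -n '1p;2p;4p'; python3 lug.py n2
```

```text
clock: 28.55
eef_pos: [499.5, 117.8, 78.4]
wrist_force: [0.2, 0.6, 16.2]
lug [55.5  79.31] 518 shift [-2.83 -5.39] 0.7 tcp z 78.8
clock: 28.8
eef_pos: [499.6, 117.6, 76.5]
wrist_force: [-0.8, -1.5, 18.1]
lug [55.48 79.2 ] 519 shift [-2.71 -5.22] 0.66 tcp z 76.5
```

That stroke gained a tooth: the lug rose about 6.3 px, so the rail is at roughly 18 mm. A longer rest at the top appears to be needed. Next I release, dwell, and make the final stroke.

```bash
python3 -m jog '[[0,[0,0,0.03],0],[0,[0,0,0],0],[0,[0,0,-0.4],0],[0,[0,0,-0.5],0],[0,[0,0,-0.5],0],[0,[0,0,-0.5],0],[0,[0,0,-0.5],0],[0,[0,0,-0.5],0],[0,[0,0,0],0],[0,[0,0,0],0],[0,[0,0,0],0],[0,[0,0,0],0],[0,[0,0,0],0],[0,[0,0,0],0],[0,[0,0,0],0],[0,[0,0,0],0],[0,[0,0,0],0],[0,[0,0,0],0]]'| sed -n '1p;2p;4p'; python3 lug.py o1
python3 -m jog '[[0,[0,0,0.3],0],[0,[0,0,0.3],0],[0,[0,0,0.3],0],[0,[0,0,0.4],0],[0,[0,0,0.4],0],[0,[0,0,0.4],0],[0,[0,0,0.4],0],[0,[0,0,0.3],0],[0,[0,0,0.1],0],[0,[0,0,0],0]]'| sed -n '1p;2p;4p'; python3 lug.py o2
```

```text
clock: 30.65
eef_pos: [498.1, 117.6, 218.2]
wrist_force: [0.6, -0.4, -0.2]
lug [56.01 81.32] 518 shift [-1.11 -4.29] 0.69 tcp z 218.2
clock: 31.7
eef_pos: [498.8, 117.3, 74.4]
wrist_force: [-4.0, -2.4, 17.1]
lug [55.52 79.06] 518 shift [-2.58 -6.35] 0.41 tcp z 74.6
```

```bash
python3 -m jog '[[0,[0,0,0.02],0],[0,[0,0,-0.9],0],[0,[0,0,-1],0],[0,[0,0,-1],0],[0,[0,0,0],0],[0,[0,0,0],0],[0,[0,0,0],0],[0,[0,0,0],0],[0,[0,0,0],0],[0,[0,0,0],0]]'| sed -n '1p;2p;4p'; python3 lug.py q1
python3 -m jog '[[0,[0,0,0.3],0],[0,[0,0,0.3],0],[0,[0,0,0.3],0],[0,[0,0,0.4],0],[0,[0,0,0.4],0],[0,[0,0,0.4],0],[0,[0,0,0.4],0],[0,[0,0,0.3],0],[0,[0,0,0.1],0],[0,[0,0,0],0]]'| sed -n '1p;2p;4p'; python3 lug.py q2
```

```text
clock: 32.75
eef_pos: [497.9, 117.6, 216.6]
wrist_force: [0.2, -0.3, -0.6]
lug [56.08 81.34] 516 shift [-1.43 -4.07] 0.75 tcp z 216.8
clock: 33.8
eef_pos: [499.6, 117.7, 74.0]
wrist_force: [-2.2, -1.0, 21.2]
lug [54.21 74.76] 519 shift [22.4  -2.41] -0.14 tcp z 74.1
```

```bash
python3 - <<'E'
from h import *
G=lambda n:cv2.cvtColor(cv2.imread(f"pics/{n}.png"),6)
im=camera("scene");cv2.imwrite("pics/fin.png",im[:,:,::-1])
def flow(a,b,box):
    r0,r1,c0,c1=box;A,B=G(a),G(b)
    pts=cv2.goodFeaturesToTrack(A[r0:r1,c0:c1],30,.02,4)+np.float32([c0,r0])
    q,st,e=cv2.calcOpticalFlowPyrLK(A,B,pts,None,winSize=(15,15),maxLevel=3)
    return np.median((q-pts)[:,0][st.ravel()==1],0).round(2).tolist()
print("post/base",flow("rpress","fin",(195,270,312,350)),flow("rpress","fin",(250,272,300,355)))
print("near",flow("scene0","fin",(215,265,230,262)),"lug",flow("scene0","fin",(220,245,284,315)))
c=[611.9,-397.3,-1.3533]
for zr in (26,30,34,38): print(zr,[(proj("scene",chP(c,[P],.092-zr/270))-proj("scene",chP(c,[P]))).round(2).tolist() for P in ((-250,145,90),(-296,0,82))])
s=read_state();print(s["wrist_force"],s["eef_pos"],s["clock"])
E
```

```text
post/base [-0.009999999776482582, -0.019999999552965164] [-0.009999999776482582, -0.019999999552965164]
near [-6.159999847412109, -9.460000038146973] lug [-3.640000104904175, -11.100000381469727]
26 [[[-3.7, -8.39]], [[-2.75, -9.38]]]
30 [[[-4.35, -9.69]], [[-3.27, -10.85]]]
34 [[[-5.03, -11.0]], [[-3.81, -12.32]]]
38 [[[-5.73, -12.31]], [[-4.38, -13.79]]]
[-1.48119915 -1.58767013 19.77799106] [499.57423107 117.69972047  74.10834074] 33.9
```

Rail free height is about 30 mm, the jack has not shifted, and the handle is at the bottom of its stroke and still pressed. I hand the job in.

```bash
python3 -c "
from cell import *
print(sign_off())"
```

```text
the job is handed in; nothing more can be done
None
```

I handed the job in at about 34 s with the jack under the lug's pad, the bare rail about 30 mm up by camera estimate (5 mm to spare over the feet), and the robot still pressing the handle at the bottom of its stroke; it took seven strokes, three of which raised the charger to a new height, and one press reached about 45 N at the fingertips.

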